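# Stamp the last empty box of a loyalty card and hold the print down

## Robot

A 7-joint arm with a two-finger parallel gripper is mounted at the origin on a cart in front of the work surface, level with it; the furniture and walls round the work are solid. World frame = base frame: x ahead of the robot, y to its left, z up, the work surface at z = 0. Lengths are in m, angles in rad, forces in N, time in s.
With the tool pointing down it reaches from about 0.4 to 0.85 m from the base axis. Payload 10.4 kg.
Tool frame: the origin (TCP) lies on the centre line of the jaws, within the pads' length; the fingertips stand 11 mm ahead of it and the grasp point (between the pads) lies 8 mm behind it (tip_reach is the distance from the TCP to the fingertips, in m); z points along the fingers, y is the line along which they close (so a half turn about z gives the same grasp; the last joint's range is limited). The gripper opens to 85 mm and grips with 20 to 120 N. Pads are 22 mm wide; open, the fingers measure 114 mm over their backs; the gripper's body (76 mm by 85 mm) begins 54 mm behind the grasp point. The pads swing forward as they close: fully open they stand 13 mm farther back than shut.
Start: joints at [-1.289, 0.332, -0.065, 1.46, 0.022, 1.35, -0.088], TCP at [0.188, 0.596, 0.242] pointing down, gripper open.
Joint ranges: [-2.6, 2.6], [-0.5, 2.12], [-1.47, 1.34], [0.16, 2.42], [-1.27, 4.41], [0.06, 2.06], [-2.6, 2.6]. Speed limits (rad/s): [2.22, 2.22, 2.79, 2.79, 3.14, 3.14, 3.14].

## Interface

Orientations are given as a unit quaternion [x, y, z, w].
In Python, from workcell import get_obs, camera, hand_in, tip_reach gives the robot as it stands. The module is installed in compiled form; this text tells all that it offers.
- The arm moves only by the tool move_arm, never from a script. Its argument "plan" is a list of rows, each an object with "delta_pos": the shift along the tool's x, y, z in m, a list of three; "turn": the turn, a rotation vector about the tool's x, y, z in rad, a list of three; "fingers": the closure, from 0 (fully open) to 1 (shut). A call has 1 to 12 rows; each row is the pose to reach, as a shift and turn from the pose commanded when the call began, along the tool's axes at that moment; what a row does not reach only later rows make up. A row lasts 1/8 s, in which the tool goes at most 62.5 mm and 10.7 degrees, less where a joint would pass 70% of its speed; a pose out of reach is approached as far as the arm can. A call with a gripper value outside its range is refused whole. The fingers move at their own pace and stop on an object; "force" is the grip in N (left out, the last holds). Time passes only in rows, so rows that repeat a pose let the fingers close. It gives the time, the measured TCP pose, the force, the opening and the grip force at its end, in the units of the state.
- get_obs(): the state, without advancing time (a new reading comes with each control period).
- camera(name): name is "side" or "top" or "wrist"; returns a dict with "color" (400x640x3 uint8, red, green, blue), "range_z" (400x640 float32, m along the optical axis (not along the pixel's ray), 0 where there is no reading), "fx", "fy", "cx", "cy" (pixels), "k1" (the pictures are not rectified: a ray, as slopes to the right and down, at radius r is drawn at 1 + k1 r^2 times it, then the intrinsics apply), "R" (3x3) and "t" (3): a world point X has camera coordinates R X + t; the wrist camera has in their place "tool_from_camera" (4x4, takes a point from camera to tool coordinates, whose origin is the TCP and whose axes are the flange's). Camera axes: x right, y down, z forward; pixel columns grow to the right and rows downward; lengths in m; the calibration is good to about 2 mm. A picture is of the moment at which its call begins: read the wrist's pose just before it.
- hand_in(): hands the job in; it is judged then, once.
The state is a dict: "clock": time; "joint_pos": joint angles; "joint_velocities": joint speeds; "tau": joint torques, N m; "position": TCP position; "ee_rot": TCP orientation; "ft_force": force on the tool from outside, world axes, zero at the start; "torque": the same for the moment, N m; "grip_width": opening from 0.0 (shut) to 1.0 (fully open); "grasp_force": force on a finger pad.
Only numpy, scipy, OpenCV 4.12 (cv2) and the standard library are available. Lean on these libraries where they do the work, as an engineer would, in place of code of your own. Each camera call takes 0.05 s, during which the arm holds its last target. There are 200 camera calls.

## Task

Stamp the loyalty card: of the three self-inking stamps pick up the one whose print matches those already on the card, set it upright and square in the middle of the only box that is still empty (either way round), so that the print lies within the outline, and press its cap down gently until the rubber bears on the card. Finish like that, still gripping the stamp and keeping it pressed so that the ink takes; do not let go or lift it. Print nowhere else on the card, and leave the other two stamps and everything else on the counter where they stand.

Things in the scene. Friction and masses are not known exactly. Their poses are not given: they have to be found in the camera images.
- stamp_small: smallest of three self-inking stamps of one design. Origin: centre of the foot's underside; z up, y along the long side. Grey foot (open frame) 24 x 30 mm (x, y); flat-sided black cap 21 x 29 mm, 26 to 66 mm above the underside at rest: grip it across x. Prints a 12 x 18 mm rectangle centred below the origin.
- stamp_medium: middle-sized of three self-inking stamps of one design. Origin: centre of the foot's underside; z up, y along the long side. Grey foot (open frame) 32 x 40 mm (x, y); flat-sided black cap 29 x 39 mm, 26 to 74 mm above the underside at rest: grip it across x. Prints a 20 x 28 mm rectangle centred below the origin. Weighs 0.1 kg.
- stamp_large: largest of three self-inking stamps of one design. Origin: centre of the foot's underside; z up, y along the long side. Grey foot (open frame) 40 x 50 mm (x, y); flat-sided black cap 37 x 49 mm, 26 to 82 mm above the underside at rest: grip it across x. Prints a 28 x 38 mm rectangle centred below the origin.
- stamp_medium_cap (a joint): how far the middle stamp's cap is pushed down over its foot, m: 0 at rest, stop at 0.014. A spring resists with 4 N at first, 6 N at 0.010, where the rubber meets what the foot stands on; then a foam cushion adds 0.75 N at once and 1.5 N per mm: about 13.5 N in all at the stop; beyond it the push bears rigidly on the card.
- stamp_medium_die: the middle stamp's rubber print plate, 20 x 28 mm, cushioned inside the cap; its face is 10 mm above the foot's underside at rest. Its origin and axes are the stamp's at rest; it moves down with the cap
- card: cream loyalty card, 98 x 132 x 2 mm, fixed flat on a black 135 x 180 x 3 mm rubber mat (fixed too): its top is 5 mm above the worktop. Origin: centre of its underside; x across it, towards the brown header strip, y along its long side. Six outlined boxes, 30 (x) x 38 (y) mm, at x = 9 and -25 mm, y = -41, 0 and 41 mm
- empty_box: the only box of the card without a print (just a faint 2 mm dot at its centre); the other five bear dark 20 x 28 mm prints, a cup in a frame. Which box is empty differs each time. Origin: the box's centre on the card's top; axes as the card's, y along the 38 mm side
- shelf_edge (a point): not to be handled: a point on the lower front edge of the raised dark wooden shelf (28 mm thick) that runs along the whole back of the counter, about 0.24 m above the worktop and turned about 30 degrees to the left of straight across; bottles and the coffee machine stand on it. Its frame: x to the back, y along the edge. Keep the gripper and wrist in front of it
- jigger: steel double jigger, 47 mm wide, 78 mm tall, stands in front of the stamps; a bystander, origin at the centre of its underside
- tape_1: roll of tape lying flat, 94 mm wide, 25 mm high; a bystander, origin at the centre of its underside
- spice_jar_1: small jar with a red lid, 45 mm wide, 106 mm tall; a bystander, origin at the centre of its underside
- mill_1: small shaker mill with a steel head, 44 mm wide, 90 mm tall; a bystander, origin at the centre of its underside
- canister_d: canister with a pale lid, 107 mm wide, 120 mm tall; a bystander, origin at the centre of its underside
- steel_tin_1: round steel tin, 111 mm wide, 70 mm tall; a bystander, origin at the centre of its underside
Things that resemble listed ones, but are neither listed nor needed, are in the scene too. Leave any orange or purple look-alike of the stamp_medium alone.

How it is judged:
By the outcome, as a careful person would: the job done as asked, in the order asked, and still so for the second after the job is handed in, while the arm keeps its last pose, push and grip.
It also fails if it takes over 46 s, if anything falls off the work surface, if the arm or the gripper's body presses on something with over 40 N, if the wrist force passes 120 N, or if a joint passes its speed limit or range.

## Working session

There is one attempt and no reset: what is moved stays moved. The work goes in short steps, Python scripts to look and compute and a tool call to move; the robot and the scene stay as the last step left them, time stands still between calls to the robot, and variables do not carry over. Pictures are saved under pics/ and viewed, at most 10 in all, crops included, and the job is handed in when it is done.

Besides the shell and the picture viewer there is one more tool, called after ">>>" as name(argument=value, ...), one argument or row to a line, values as JSON. move_arm: Moves the arm, as the interface text tells. Its arguments: {"type":"object","properties":{"plan":{"type":"array","items":{"type":"object","properties":{"delta_pos":{"type":"array","items":{"type":"number"}},"turn":{"type":"array","items":{"type":"number"}},"fingers":{"type":"number"}}}},"force":{"type":"number"}},"required":["plan"]}

```bash
mkdir -p pics; cat > h.py <<'E'
import numpy as np, cv2
from workcell import get_obs, camera, hand_in, tip_reach
from scipy.spatial.transform import Rotation as Rn
def ext(c,o=None):
    "camera->world R,t"
    if 'R' in c: R=np.array(c['R']); return R.T, -R.T@np.array(c['t'])
    T=np.array(c['tool_from_camera']); Q=Rn.from_quat(o['ee_rot']).as_matrix()
    return Q@T[:3,:3], Q@T[:3,3]+np.array(o['position'])
def rays(c,uv):
    K=np.array([[c['fx'],0,c['cx']],[0,c['fy'],c['cy']],[0,0,1.]])
    p=cv2.undistortPoints(np.array(uv,float).reshape(-1,1,2),K,np.array([c['k1'],0,0,0,0.]))[:,0]
    return np.c_[p,np.ones(len(p))]
def plane(c,uv,z,o=None):
    R,t=ext(c,o); d=rays(c,uv)@R.T
    return t+d*((z-t[2])/d[:,2])[:,None]
def depthpt(c,uv,o=None):
    R,t=ext(c,o); uv=np.array(uv); z=c['range_z'][uv[:,1].astype(int),uv[:,0].astype(int)]
    return (rays(c,uv)*z[:,None])@R.T+t
def proj(c,X,o=None):
    R,t=ext(c,o); p=(np.array(X)-t)@R
    s=p[:,:2]/p[:,2:]; s=s*(1+c['k1']*(s**2).sum(1,keepdims=True))
    return s*[c['fx'],c['fy']]+[c['cx'],c['cy']]
def tri(c1,p1,o1,c2,p2,o2):
    A=np.zeros((3,3));b=np.zeros(3);L=[]
    for c,p,o in((c1,p1,o1),(c2,p2,o2)):
        R,t=ext(c,o);d=R@rays(c,[p])[0];d/=np.linalg.norm(d);P=np.eye(3)-np.outer(d,d);A+=P;b+=P@t;L.append((P,t))
    X=np.linalg.solve(A,b);return X,[np.linalg.norm(P@(X-t)) for P,t in L]
E
python3 - <<'E'
from h import *
import pickle
o=get_obs();print(o, tip_reach)
for n in('top','side','wrist'):
    c=camera(n);pickle.dump((o,c),open(n+'0.pkl','wb'));cv2.imwrite(f'pics/{n}0.png',c['color'][...,::-1])
    print(n,c['fx'],c['k1'],ext(c,o)[1])
E
```

```text
{'clock': 0.0, 'joint_pos': array([-1.28860732,  0.33287608, -0.06468046,  1.46093104,  0.02157283,
        1.34990959, -0.08853157]), 'joint_velocities': array([ 1.35497095e-03, -1.15857000e-03,  1.51851911e-05, -2.27505728e-03,
       -6.99689654e-04,  7.56059152e-05,  7.34905226e-04]), 'tau': array([ 5.48429780e-04, -6.25458527e+01,  4.91993478e-02, -3.91593289e+01,
        1.60228007e-02,  1.00269145e-02, -2.17967460e-05]), 'position': array([0.18745687, 0.59584878, 0.24151815]), 'ee_rot': array([ 1.51822695e-01,  9.88407486e-01, -7.09841434e-04, -8.55684326e-05]), 'ft_force': array([-0.29660856, -0.70562557, -0.06229807]), 'torque': array([0.01700965, 0.02681653, 0.00188771]), 'grasp_force': 0.0, 'grip_width': 0.9998262239937911} 0.011
top 506.5005725844759 -0.08255719951731168 [ 0.25074828 -0.07336305  1.61739209]
side 456.33713509611783 0.0357748660654734 [-0.31017675 -0.86660869  1.37847853]
wrist 296.52865065804525 -0.009192165099582797 [0.11009667 0.61987343 0.37192372]
```

View pics/top0.png

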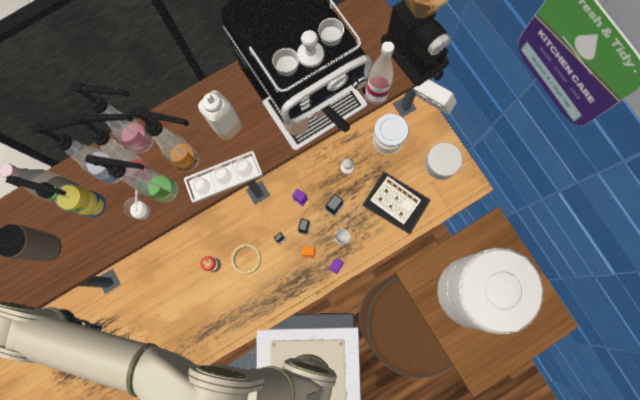

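View pics/side0.png

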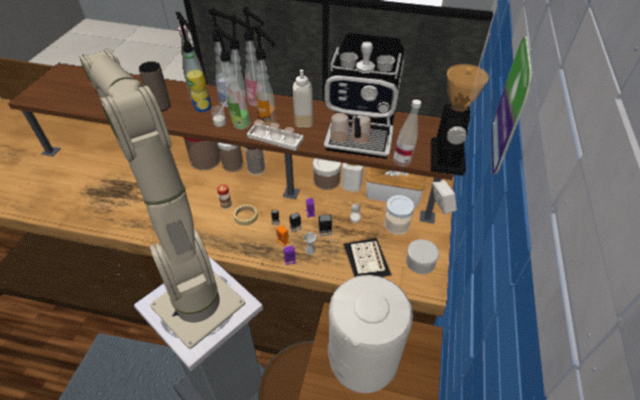

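The top view shows three black stamps: (279,238), (303,226) and (334,204). There are orange and purple look-alikes at (308,252), (300,197) and (336,266), and the card is at (396,202). By size the middle one, (303,226), should be stamp_medium. I'll check that in an enlarged crop and with measured positions.

```bash
python3 - <<'E'
from h import *
import pickle
o,c=pickle.load(open('top0.pkl','rb'))
im=c['color'][160:290,260:450,::-1]
cv2.imwrite('pics/crop1.png',cv2.resize(im,None,fx=4.2,fy=4.2,interpolation=cv2.INTER_CUBIC))
for n,u,z in [('small',(279,238),.066),('med',(303,226),.074),('large',(334,204),.082),('orange',(308,252),.07),('purp',(300,197),.07),('purp2',(336,266),.07),('card',(396,202),.005),('jig',(342,236),.078),('mill',(347,166),.09),('tin',(444,160),.07),('canister',(391,132),.12)]:
    print(n,plane(c,[u],z)[0].round(3),depthpt(c,[u])[0].round(3))
os,s=pickle.load(open('side0.pkl','rb'))
for n,u in [('small',(275,214)),('med',(295,219)),('large',(325,222)),('card',(368,258))]: print(n,depthpt(s,[u])[0].round(3))
E
```

```text
small [0.426 0.077 0.066] [0.427 0.077 0.062]
med [0.461 0.002 0.074] [0.461 0.002 0.073]
large [ 0.526 -0.095  0.082] [ 0.526 -0.095  0.082]
orange [ 0.381 -0.012  0.07 ] [ 0.38  -0.012  0.079]
purp [0.553 0.01  0.07 ] [0.551 0.01  0.079]
purp2 [ 0.337 -0.096  0.07 ] [ 0.336 -0.096  0.075]
card [ 0.541 -0.297  0.005] [ 0.542 -0.297  0.004]
jig [ 0.427 -0.117  0.078] [ 0.431 -0.118  0.045]
mill [ 0.643 -0.138  0.09 ] [ 0.644 -0.138  0.089]
tin [ 0.661 -0.447  0.07 ] [ 0.661 -0.447  0.069]
canister [ 0.741 -0.277  0.12 ] [ 0.741 -0.277  0.118]
small [0.428 0.073 0.055]
med [ 0.459 -0.006  0.062]
large [ 0.516 -0.109  0.079]
card [ 0.548 -0.3   -0.001]
```

View pics/crop1.png

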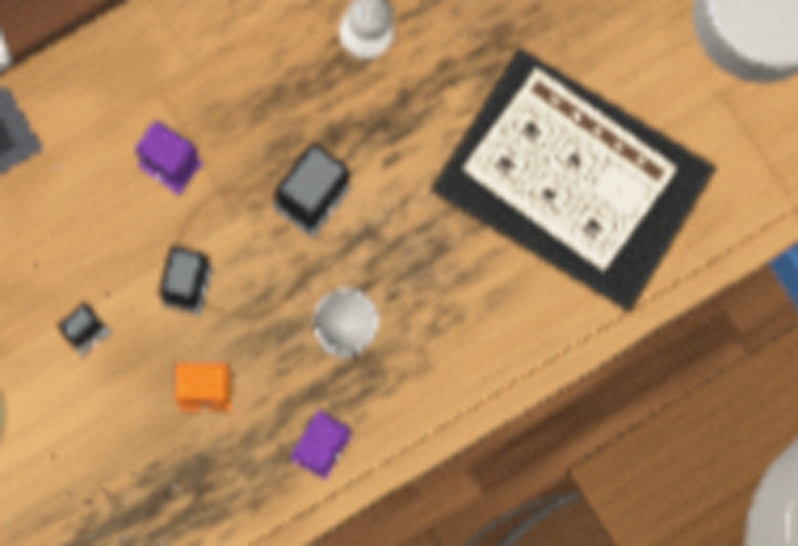

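The crop confirms that (303,226) is the middle black stamp. The black ones at (279,238) and (334,204) are visibly smaller and larger. The empty box is the white one at crop (624,185), next to the header at the -y end.

```bash
python3 - <<'E'
from h import *
import pickle
o,c=pickle.load(open('top0.pkl','rb'))
e=[(60,308),(150,255),(247,200),(280,178),(370,126)]
print(depthpt(c,e).round(3)); print(plane(c,e,.24).round(3))
print('box',plane(c,[(260+624/4.2,160+185/4.2)],.005).round(3))
# black caps contours by depth+dark
im=c['color'].astype(int);z=c['range_z']
T=np.array(wc) if False else pickle.load(open('wrist0.pkl','rb'))[1]['tool_from_camera'];print(np.round(T,3))
dark=((im.max(2)<125)&(np.ptp(im,2)<25) if False else ((im.max(2)<130)&(im.max(2)-im.min(2)<25))).astype(np.uint8)
n,l,st,ce=cv2.connectedComponentsWithStats(dark[190:260,265:360])
for i in range(1,n):
    if st[i,4]>20:
        cn=cv2.findContours((l==i).astype(np.uint8),0,1)[0][0]+[265,190];r=cv2.minAreaRect(cn);print(st[i],r)
E
```

```text
[[ 0.219  0.799 -0.004]
 [ 0.387  0.503 -0.002]
 [ 0.561  0.187 -0.001]
 [ 0.631  0.079  0.   ]
 [ 0.804 -0.224 -0.004]]
[[ 0.224  0.667  0.24 ]
 [ 0.367  0.417  0.24 ]
 [ 0.515  0.148  0.24 ]
 [ 0.575  0.056  0.24 ]
 [ 0.721 -0.201  0.24 ]]
box [[ 0.534 -0.337  0.005]]
[[ 0.001 -0.951 -0.311  0.081]
 [ 1.     0.     0.001 -0.   ]
 [-0.001 -0.311  0.951 -0.13 ]
 [ 0.     0.     0.     1.   ]]
[ 0  0  4  8 23] ((266.5, 193.5), (7.0, 3.0), 90.0)
[ 61   5  17  21 151] ((334.0000305175781, 204.5), (13.000000953674316, 17.600000381469727), 36.869895935058594)
[34 29 11 15 95] ((303.85296630859375, 226.08824157714844), (9.943960189819336, 13.339459419250488), 14.03624439239502)
[10 43 10 10 52] ((279.2500305175781, 237.75001525878906), (7.0710673332214355, 7.77817440032959), 45.0)
```

>>> move_arm(
  plan=[
    {"delta_pos": [-0.04,-0.044,0],"turn": [0,0,0],"fingers": 0},
    {"delta_pos": [-0.08,-0.088,0],"turn": [0,0,0],"fingers": 0},
    {"delta_pos": [-0.12,-0.132,0],"turn": [0,0,0],"fingers": 0},
    {"delta_pos": [-0.16,-0.176,0],"turn": [0,0,0],"fingers": 0},
    {"delta_pos": [-0.2,-0.22,0],"turn": [0,0,0],"fingers": 0},
    {"delta_pos": [-0.24,-0.264,0],"turn": [0,0,0],"fingers": 0},
    {"delta_pos": [-0.28,-0.308,0],"turn": [0,0,0],"fingers": 0},
    {"delta_pos": [-0.32,-0.352,0],"turn": [0,0,0],"fingers": 0},
    {"delta_pos": [-0.36,-0.396,0],"turn": [0,0,0],"fingers": 0},
    {"delta_pos": [-0.4,-0.44,0],"turn": [0,0,0],"fingers": 0},
    {"delta_pos": [-0.44,-0.485,0],"turn": [0,0,0],"fingers": 0},
    {"delta_pos": [-0.44,-0.485,0],"turn": [0,0,0],"fingers": 0},
  ],
)

```text
clock: 1.65
position: [0.4625, -0.0029, 0.2424]
ee_rot: [0.155, 0.988, -0.0, 0.0]
ft_force: [-0.1, 0.9, -0.4]
grip_width: 1.0
grasp_force: 0.0
```

```bash
python3 - <<'E'
from h import *
import pickle
o=get_obs();c=camera('wrist');pickle.dump((o,c),open('w1.pkl','wb'))
cv2.imwrite('pics/w1.png',c['color'][...,::-1])
print(o['clock'],o['position'],o['joint_pos'].round(2),o['ee_rot'])
print(proj(c,[[.461,.002,.074]],o))
E
```

```text
1.65 [ 0.46251759 -0.00291185  0.24236076] [-0.67 -0.06  0.56  1.9   0.04  1.3   1.14] [ 1.55426830e-01  9.87847301e-01 -3.69486901e-04  2.72206114e-04]
[[320.3548199  180.64177669]]
```

View pics/w1.png

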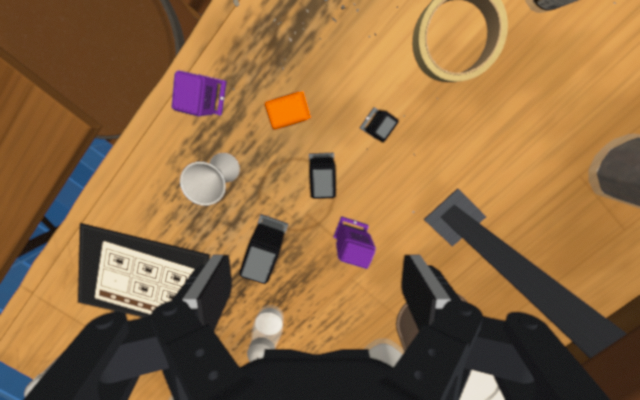

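In the wrist view, stamp_medium has its grey cap top at about (322,181) with its black side above that. The small stamp is at (380,125) and the large one at (263,255). I'll segment the top face here, then take a second, lower view.

```bash
cat >> h.py <<'E'
def topface(c,o,guess):
    u,v=np.round(proj(c,[guess],o)[0]).astype(int)
    g=cv2.GaussianBlur(c['color'],(3,3),0)[v-45:v+45,u-45:u+45].astype(int)
    m=((abs(g.mean(2)-95)<40)&(np.ptp(g,axis=2)<28)).astype(np.uint8)
    n,l,st,ce=cv2.connectedComponentsWithStats(m,connectivity=4)
    k=max(range(1,n),key=lambda i:st[i,4]-50*np.hypot(*(ce[i]-45)))
    cn=max(cv2.findContours((l==k).astype(np.uint8),0,1)[0],key=cv2.contourArea)+[u-45,v-45]
    return cv2.minAreaRect(cn),st[k,4]
E
python3 - <<'E'
from h import *
import pickle
o,c=pickle.load(open('w1.pkl','rb'))
print(c['color'][150:200:3,322].tolist()); print(c['color'][182,300:345:3].tolist())
print(c['range_z'][150:202:4,322].round(3))
r,n=topface(c,o,[.461,.002,.074]);print(r,n)
b=plane(c,cv2.boxPoints(r),.074,o);print(b.round(4),np.linalg.norm(np.diff(b,axis=0),axis=1),b.mean(0)); print(depthpt(c,[r[0]],o))
E
```

```text
[[203, 150, 84], [126, 105, 83], [58, 61, 59], [18, 17, 18], [18, 17, 20], [21, 22, 23], [39, 39, 40], [117, 121, 118], [121, 123, 121], [120, 124, 121], [121, 123, 120], [119, 122, 119], [119, 122, 120], [119, 123, 120], [120, 123, 121], [109, 113, 110], [110, 82, 49]]
[[201, 150, 85], [198, 149, 84], [199, 148, 83], [117, 86, 50], [38, 39, 40], [113, 116, 114], [120, 122, 120], [119, 122, 121], [120, 123, 122], [121, 123, 121], [116, 118, 115], [46, 44, 44], [137, 100, 57], [197, 143, 79], [204, 148, 81]]
[0.373 0.368 0.338 0.316 0.307 0.304 0.306 0.309 0.311 0.311 0.312 0.314
 0.317]
((322.6147155761719, 182.79428100585938), (28.514379501342773, 20.324609756469727), 87.1375961303711) 580
[[ 0.4466 -0.0027  0.074 ]
 [ 0.452   0.0174  0.074 ]
 [ 0.4818  0.01    0.074 ]
 [ 0.4763 -0.0108  0.074 ]] [0.02084901 0.03072705 0.02150141] [0.46415461 0.00347697 0.074     ]
[[0.46443404 0.00342574 0.07207693]]
```

>>> move_arm(
  plan=[
    {"delta_pos": [0.0005,0.0066,0.04],"turn": [0,0,-0.06],"fingers": 0.3},
    {"delta_pos": [0.0005,0.0066,0.08],"turn": [0,0,-0.06],"fingers": 0.3},
    {"delta_pos": [0.0005,0.0066,0.08],"turn": [0,0,-0.06],"fingers": 0.3},
    {"delta_pos": [0.0005,0.0066,0.08],"turn": [0,0,-0.06],"fingers": 0.3},
  ],
)

```text
clock: 2.2
position: [0.4637, 0.0086, 0.1636]
ee_rot: [0.122, 0.993, 0.0, 0.0]
ft_force: [0.6, -0.2, 0.4]
grip_width: 0.7
grasp_force: 0.0
```

```bash
python3 - <<'E'
from h import *
import pickle
o0,c0=pickle.load(open('w1.pkl','rb'))
o=get_obs();c=camera('wrist');pickle.dump((o,c),open('w2.pkl','wb'))
print(o['clock'],o['position'],o['ee_rot'])
r0,_=topface(c0,o0,[.464,.0035,.074]);r,n=topface(c,o,[.464,.0035,.074]);print(r,n)
b=plane(c,cv2.boxPoints(r),.074,o);print(b.round(4),np.linalg.norm(np.diff(b,axis=0),axis=1),b.mean(0)); print(depthpt(c,[r[0]],o))
# two-view height: corners matched by world
b0=plane(c0,cv2.boxPoints(r0),.074,o0)
for p,q in zip(cv2.boxPoints(r0),b0):
    k=np.argmin(np.linalg.norm(b-q,axis=1));print(tri(c0,p,o0,c,cv2.boxPoints(r)[k],o)[0].round(4))
Q=Rn.from_quat(o['ee_rot']).as_matrix()
e=b[np.argsort(-b[:,0])];d=e[:2].mean(0)-e[2:].mean(0);print('long',np.degrees(np.arctan2(d[1],d[0])),'tooly',np.degrees(np.arctan2(Q[1,1],Q[0,1])))
print('delta tool',Q.T@(np.r_[b.mean(0)[:2],.046]-o['position']))
E
```

```text
2.2 [0.46371656 0.00861143 0.1636153 ] [1.21697383e-01 9.92567093e-01 2.67190766e-04 4.92302763e-04]
((310.0, 211.0), (36.0, 26.0), 90.0) 962
[[ 0.4469 -0.0025  0.074 ]
 [ 0.4518  0.017   0.074 ]
 [ 0.4813  0.0099  0.074 ]
 [ 0.4763 -0.0104  0.074 ]] [0.02016889 0.03041524 0.02100128] [0.46405386 0.00350301 0.074     ]
[[0.46413407 0.00346279 0.07294418]]
[ 0.4464 -0.0025  0.0753]
[0.452  0.0172 0.0736]
[0.4828 0.0098 0.0707]
[ 0.4768 -0.0109  0.0724]
long -14.307708273154411 tooly 76.01986778910796
delta tool [-0.00145413 -0.0049521   0.11761348]
```

>>> move_arm(
  plan=[
    {"delta_pos": [-0.0008,-0.0045,0.02],"turn": [0,0,0],"fingers": 0.3},
    {"delta_pos": [-0.0008,-0.0045,0.05],"turn": [0,0,0],"fingers": 0.3},
    {"delta_pos": [-0.0008,-0.0045,0.06],"turn": [0,0,0],"fingers": 0.3},
    {"delta_pos": [-0.0008,-0.0045,0.06],"turn": [0,0,0],"fingers": 0.3},
    {"delta_pos": [-0.0008,-0.0045,0.06],"turn": [0,0,0],"fingers": 0.3},
  ],
)

```text
clock: 2.88
position: [0.4637, 0.0036, 0.1035]
ee_rot: [0.122, 0.993, 0.0, 0.001]
ft_force: [0.5, -0.0, -0.7]
grip_width: 0.702
grasp_force: 0.0
```

```bash
python3 - <<'E'
from h import *
import pickle
o=get_obs();c=camera('wrist');pickle.dump((o,c),open('w3.pkl','wb'))
r,n=topface(c,o,[.464,.0035,.074])
b=plane(c,cv2.boxPoints(r),.074,o);print(r,b.mean(0),np.linalg.norm(np.diff(b,axis=0),axis=1))
Q=Rn.from_quat(o['ee_rot']).as_matrix();print(o['position'],Q[:,2])
print('delta tool',Q.T@(np.r_[b.mean(0)[:2],.046]-o['position']),Q.T@(np.r_[.464,.0035,.046]-o['position']))
E
```

```text
((316.00244140625, 244.4400634765625), (33.85293197631836, 46.12311935424805), 2.2906100749969482) [0.46416935 0.00326091 0.074     ] [0.03057079 0.01970522 0.03063804]
[0.4637389  0.00358844 0.10351189] [ 1.65900221e-03  5.82972422e-04 -9.99998454e-01]
delta tool [-0.00041254 -0.00026911  0.05751232] [-1.90304964e-04 -7.81853622e-05  5.75121811e-02]
```

>>> move_arm(
  plan=[
    {"delta_pos": [-0.0003,0,0.025],"turn": [0,0,0],"fingers": 0.3},
    {"delta_pos": [-0.0003,0,0.05],"turn": [0,0,0],"fingers": 0.3},
    {"delta_pos": [-0.0003,0,0.0575],"turn": [0,0,0],"fingers": 0.3},
    {"delta_pos": [-0.0003,0,0.0575],"turn": [0,0,0],"fingers": 0.3},
    {"delta_pos": [-0.0003,0,0.0575],"turn": [0,0,0],"fingers": 0.5},
    {"delta_pos": [-0.0003,0,0.0575],"turn": [0,0,0],"fingers": 0.8},
    {"delta_pos": [-0.0003,0,0.0575],"turn": [0,0,0],"fingers": 0.8},
    {"delta_pos": [-0.0003,0,0.0575],"turn": [0,0,0],"fingers": 0.8},
    {"delta_pos": [-0.0003,0,0.0575],"turn": [0,0,0],"fingers": 0.8},
  ],
  force=40,
)

```text
clock: 4.05
position: [0.4638, 0.0035, 0.0451]
ee_rot: [0.122, 0.993, 0.0, 0.001]
ft_force: [2.2, 0.3, 3.6]
grip_width: 0.336
grasp_force: 41.7
```

Gripped at 28.6 mm opening, which matches the 29 mm cap. Lifting.

>>> move_arm(
  plan=[
    {"delta_pos": [0,0,-0.02],"turn": [0,0,0],"fingers": 0.8},
    {"delta_pos": [0,0,-0.06],"turn": [0,0,0],"fingers": 0.8},
    {"delta_pos": [0,0,-0.1],"turn": [0,0,0],"fingers": 0.8},
    {"delta_pos": [0,0,-0.12],"turn": [0,0,0],"fingers": 0.8},
    {"delta_pos": [0,0,-0.12],"turn": [0,0,0],"fingers": 0.8},
  ],
)

```text
clock: 4.68
position: [0.4636, 0.0035, 0.1654]
ee_rot: [0.122, 0.993, 0.001, 0.001]
ft_force: [-0.4, -0.6, -1.5]
grip_width: 0.337
grasp_force: 41.4
```

```bash
python3 - <<'E'
from h import *
import pickle
o=get_obs();c=camera('wrist');pickle.dump((o,c),open('w4.pkl','wb'))
cv2.imwrite('pics/w4.png',c['color'][...,::-1])
t=camera('top');pickle.dump((o,t),open('t4.pkl','wb'))
print(o['position'],o['joint_pos'].round(2),o['ee_rot'],o['ft_force'],o['grasp_force'])
# card in top view: bright cream
im=t['color'][150:260,350:450];hsv=cv2.cvtColor(im,cv2.COLOR_RGB2HSV)
for z,(nm,m) in zip((.005,.003),(('cream',(hsv[...,2]>150)&(hsv[...,1]<70)),('mat',(hsv[...,2]<70)))):
    m=cv2.morphologyEx(m.astype(np.uint8),cv2.MORPH_CLOSE,np.ones((9,9)))
    cn=max(cv2.findContours(m,0,1)[0],key=cv2.contourArea)+[350,150]
    r=cv2.minAreaRect(cn);b=plane(t,cv2.boxPoints(r),z);print(nm,r,b.round(4).tolist(),np.linalg.norm(np.diff(b,axis=0),axis=1),b.mean(0))
E
```

```text
[0.46357298 0.0034754  0.16541307] [-0.68  0.02  0.59  2.   -0.01  1.13  1.24] [1.22030895e-01 9.92525881e-01 5.68379148e-04 7.16660694e-04] [-0.35170064 -0.64145603 -1.47613669] 41.3699072599411
cream ((395.20269775390625, 199.7162322998047), (41.61665344238281, 30.224384307861328), 35.53767776489258) [[0.5502, -0.2113, 0.005], [0.6306, -0.2719, 0.005], [0.5475, -0.378, 0.005], [0.4687, -0.3168, 0.005]] [0.10066066 0.13468327 0.09975606] [ 0.54926085 -0.29450691  0.005     ]
mat ((396.09552001953125, 202.2528076171875), (53.9937744140625, 38.729515075683594), 31.429563522338867) [[0.5354, -0.1897, 0.003], [0.6437, -0.26, 0.003], [0.5463, -0.4053, 0.003], [0.4403, -0.3339, 0.003]] [0.12909647 0.17497211 0.12777725] [ 0.54142178 -0.29724637  0.003     ]
```

View pics/w4.png

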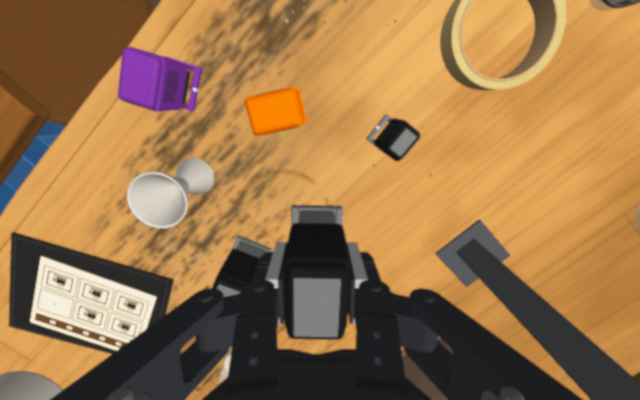

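>>> move_arm(
  plan=[
    {"delta_pos": [-0.01,-0.031,0],"turn": [0,0,0.164],"fingers": 0.8},
    {"delta_pos": [-0.02,-0.063,0],"turn": [0,0,0.328],"fingers": 0.8},
    {"delta_pos": [-0.03,-0.094,0],"turn": [0,0,0.492],"fingers": 0.8},
    {"delta_pos": [-0.04,-0.125,0],"turn": [0,0,0.656],"fingers": 0.8},
    {"delta_pos": [-0.05,-0.157,0],"turn": [0,0,0.82],"fingers": 0.8},
    {"delta_pos": [-0.06,-0.188,0],"turn": [0,0,0.985],"fingers": 0.8},
    {"delta_pos": [-0.07,-0.219,0],"turn": [0,0,1.149],"fingers": 0.8},
    {"delta_pos": [-0.08,-0.251,0],"turn": [0,0,1.313],"fingers": 0.8},
    {"delta_pos": [-0.09,-0.282,0],"turn": [0,0,1.477],"fingers": 0.8},
    {"delta_pos": [-0.1,-0.313,0],"turn": [0,0,1.641],"fingers": 0.8},
    {"delta_pos": [-0.11,-0.345,0],"turn": [0,0,1.806],"fingers": 0.8},
    {"delta_pos": [-0.12,-0.376,0],"turn": [0,0,1.97],"fingers": 0.8},
  ],
)

```text
clock: 6.28
position: [0.4878, -0.3913, 0.1628]
ee_rot: [0.896, 0.445, -0.001, -0.001]
ft_force: [0.5, -0.7, -0.7]
grip_width: 0.338
grasp_force: 41.3
```

>>> move_arm(
  plan=[
    {"delta_pos": [0,0,0],"turn": [0,0,0],"fingers": 0.8},
    {"delta_pos": [0,0,0],"turn": [0,0,0],"fingers": 0.8},
    {"delta_pos": [0,0,0],"turn": [0,0,0],"fingers": 0.8},
  ],
)

```text
clock: 6.65
position: [0.4887, -0.3894, 0.1642]
ee_rot: [0.894, 0.448, 0.0, -0.001]
ft_force: [0.1, 0.7, -0.7]
grip_width: 0.332
grasp_force: 41.3
```

```bash
python3 - <<'E'
from h import *
import pickle
o=get_obs();c=camera('wrist');pickle.dump((o,c),open('w5.pkl','wb'))
cv2.imwrite('pics/w5.png',c['color'][...,::-1])
print(o['position'],o['joint_pos'].round(2),o['ee_rot'],o['ft_force'],o['grasp_force'],proj(c,[[.534,-.337,.005]],o))
E
```

```text
[ 0.48873285 -0.38937812  0.16416654] [-0.11  0.55  0.98  1.6  -0.48  1.25  0.31] [ 8.94071041e-01  4.47924810e-01  4.00533771e-05 -5.79576168e-04] [ 0.07539123  0.71804097 -0.66781038] 41.30109786987305 [[322.75190033 113.12897362]]
```

View pics/w5.png

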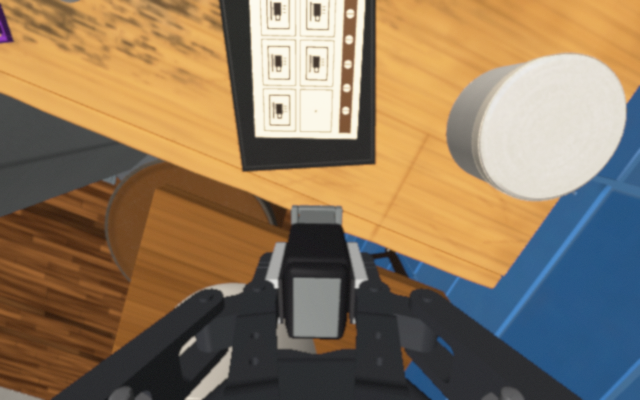

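The wrist view shows the empty box with its faint dot at (316,111). The other five boxes bear prints, and the brown header strip is on the right at (347,70). The stamp's foot shows at (316,214). I'll locate the dot, the outline and the header line here, then from a second position.

```bash
cat >> h.py <<'E'
def box(c,o,guess,half):
    "inner region of the empty box: bright region bounded by outline; returns minAreaRect, dot uv"
    u,v=np.round(proj(c,[guess],o)[0]).astype(int);y0,x0=max(v-half,0),u-half
    g=cv2.cvtColor(c['color'],cv2.COLOR_RGB2GRAY)[y0:v+half,x0:u+half]
    S=4;G=cv2.resize(g,None,fx=S,fy=S,interpolation=cv2.INTER_CUBIC)
    cut=np.median(G[half*S-30:half*S+30,half*S-30:half*S+30])
    n,l,st,ce=cv2.connectedComponentsWithStats((G>cut-18).astype(np.uint8),connectivity=4)
    k=l[half*S-24 if v>=half else (v-y0)*S-24,half*S-24]
    cn=max(cv2.findContours((l==k).astype(np.uint8),0,1)[0],key=cv2.contourArea)
    m=cv2.drawContours(np.zeros_like(G),[cn],-1,1,-1);r=cv2.minAreaRect(cn)
    inn=cv2.erode(m,np.ones((41,41)));w=np.clip(cut-3-G.astype(float),0,None)*inn
    yy,xx=np.nonzero(w>0);ww=w[yy,xx]
    f=lambda p:(np.array(p)+.5)/S-.5+[x0,y0]
    d=f([(xx*ww).sum()/ww.sum(),(yy*ww).sum()/ww.sum()]) if len(ww) else None
    return np.array([f(p) for p in cv2.boxPoints(r)]),d,cut,ww.sum()
def report(c,o,guess,half,z=.005):
    b,d,cut,n=box(c,o,guess,half);P=plane(c,b,z,o)
    e=[P[1]-P[0],P[2]-P[1]];L=[np.linalg.norm(x) for x in e];i=int(L[1]>L[0]);y=e[i]*np.sign(e[i][1])
    print('box px',b.mean(0).round(1),'dot px',d,n,'sides',np.round(L,4),'centre',P.mean(0).round(4),'dot',plane(c,[d],z,o).round(4) if d is not None else 0,'depthz',depthpt(c,[b.mean(0)],o).round(4),'yang',np.degrees(np.arctan2(y[1],y[0])))
    Q=Rn.from_quat(o['ee_rot']).as_matrix();print('tool x ang',np.degrees(np.arctan2(Q[1,0],Q[0,0])))
    return b,d,P
E
python3 - <<'E'
from h import *
import pickle
o,c=pickle.load(open('w5.pkl','rb'))
report(c,o,plane(c,[(316,111)],.005,o)[0],40)
E
```

```text
box px [315.6 110. ] dot px [315.3427252  110.72514529] 2409.0 sides [0.0285 0.0367] centre [ 0.5301 -0.331   0.005 ] dot [[ 0.5297 -0.3311  0.005 ]] depthz [[ 0.5303 -0.3308  0.0039]] yang 54.14590893619241
tool x ang 53.2212321011935
```

>>> move_arm(
  plan=[
    {"delta_pos": [0.02,0.0,0.02],"turn": [0,0,0],"fingers": 0.8},
    {"delta_pos": [0.03,0,0.05],"turn": [0,0,0],"fingers": 0.8},
    {"delta_pos": [0.03,0,0.05],"turn": [0,0,0],"fingers": 0.8},
    {"delta_pos": [0.03,0,0.05],"turn": [0,0,0],"fingers": 0.8},
    {"delta_pos": [0.03,0,0.05],"turn": [0,0,0],"fingers": 0.8},
  ],
)

```text
clock: 7.32
position: [0.5066, -0.3673, 0.1158]
ee_rot: [0.895, 0.447, 0.0, 0.001]
ft_force: [-0.1, -0.2, -1.1]
grip_width: 0.332
grasp_force: 41.2
```

```bash
python3 - <<'E'
from h import *
import pickle
o0,c0=pickle.load(open('w5.pkl','rb'))
o=get_obs();c=camera('wrist');pickle.dump((o,c),open('w6.pkl','wb'))
print(o['position'],o['ee_rot'])
cv2.imwrite('pics/w6.png',cv2.resize(c['color'][80:330,200:440,::-1],None,fx=2.4,fy=2.4))
g=plane(c0,[(316,111)],.005,o0)[0]
b0,d0,_=report(c0,o0,g,40); b,d,_=report(c,o,g,60)
print(tri(c0,b0.mean(0),o0,c,b.mean(0),o))
print(tri(c0,d0,o0,c,d,o))
E
```

```text
[ 0.50664119 -0.36725595  0.11583697] [8.94667862e-01 4.46731252e-01 3.67578874e-04 6.85859387e-04]
box px [315.6 110. ] dot px [315.3427252  110.72514529] 2409.0 sides [0.0285 0.0367] centre [ 0.5301 -0.331   0.005 ] dot [[ 0.5297 -0.3311  0.005 ]] depthz [[ 0.5303 -0.3308  0.0039]] yang 54.14590893619241
tool x ang 53.2212321011935
box px [313.7 148. ] dot px [313.50901254 148.82435345] 5104.0 sides [0.036  0.0282] centre [ 0.5302 -0.3312  0.005 ] dot [[ 0.5299 -0.3312  0.005 ]] depthz [[ 0.5302 -0.331   0.0031]] yang 51.402363040778965
tool x ang 53.06833346932502
(array([ 0.53037449, -0.33077352,  0.00507172]), [np.float64(6.550517509612148e-05), np.float64(6.550517509613552e-05)])
(array([ 0.52980813, -0.33117001,  0.00497487]), [np.float64(0.00011415903406238891), np.float64(0.0001141590340621987)])
```

View pics/w6.png

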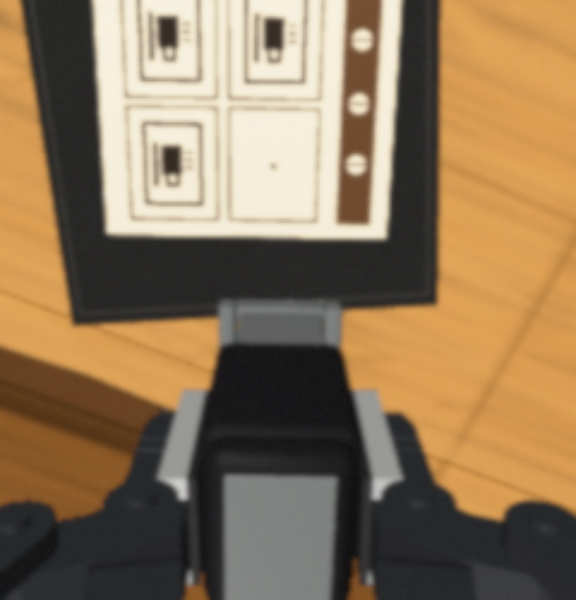

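```bash
python3 - <<'E'
from h import *
import pickle
for f in('w5','w6'):
    o,c=pickle.load(open(f+'.pkl','rb'))
    img=c['color'];hsv=cv2.cvtColor(img,cv2.COLOR_RGB2HSV);R,t=ext(c,o);Q=Rn.from_quat(o['ee_rot']).as_matrix()
    # card edges: min/max extents in card frame of cream pixels, by sampling lines
    cream=((hsv[...,2]>170)&(hsv[...,1]<60)).astype(np.uint8); cream[:, :235]=0; cream[:,400:]=0; cream[200:]=0
    brown=cv2.morphologyEx(cream,cv2.MORPH_CLOSE,np.ones((15,15)))
    vs=range(20,(125 if f=='w5' else 165),3); right=[];left=[]
    g=cv2.cvtColor(img,cv2.COLOR_RGB2GRAY).astype(float)
    for v in vs:
        xs=np.nonzero(cream[v])[0]
        if len(xs)<10: continue
        def sub(a,step):   # subpixel crossing
            th=140
            p,q=g[v,a],g[v,a+step]; return a+step*np.clip((p-th)/(p-q+1e-9),0,1)
        right.append((sub(xs.max(),1),v));left.append((sub(xs.min(),-1),v))
    for nm,L in(('left',left),('right',right)):
        P=plane(c,L,.005,o)[:,:2].astype(np.float32)
        d=cv2.fitLine(P,cv2.DIST_HUBER,0,.001,.001).ravel();a=np.degrees(np.arctan2(d[1],d[0]))
        n=np.array([-d[1],d[0]]);res=(P-d[2:])@n
        bx=np.array([.530,-.331]);print(f,nm,'ang',a%180,'rms',res.std(),'dist box',abs((bx-d[2:])@n))
    xs=[x for x in range(262,352,3)];bot=[]
    for x in xs:
        ys=np.nonzero(brown[:,x])[0]
        if len(ys) : bot.append((x,ys.max()+.5))
    P=plane(c,bot,.005,o)[:,:2].astype(np.float32);d=cv2.fitLine(P,cv2.DIST_HUBER,0,.001,.001).ravel();n=np.array([-d[1],d[0]])
    print('bottom ang',np.degrees(np.arctan2(d[1],d[0]))%180,((P-d[2:])@n).std(),'dist',abs((np.array([.530,-.331])-d[2:])@n),'toolx',np.degrees(np.arctan2(Q[1,0],Q[0,0])))
    # stamp in tool frame
    T=np.array(c['tool_from_camera'])
    def tp(uv,z): d=rays(c,uv)@T[:3,:3].T; s=(z-T[2,3])/d[:,2]; return T[:3,3]+d*s[:,None]
    m=((abs(g-125)<40)&(np.ptp(img.astype(int),axis=2)<22)).astype(np.uint8)
    m[:268]=0;m[345:]=0;m[:,:285]=0;m[:,:]=m;m[:,350:]=0
    n_,l,st,ce=cv2.connectedComponentsWithStats(m,connectivity=4);k=l[305,316]
    if k:
        r=cv2.minAreaRect(max(cv2.findContours((l==k).astype(np.uint8),0,1)[0],key=cv2.contourArea));p=tp(cv2.boxPoints(r),-.029);print('top',r,p.mean(0).round(4),np.linalg.norm(np.diff(p,axis=0),axis=1).round(4))
    # foot front: row profile
    row=208
    print('row',[int(x) for x in g[row,285:350]]); print('col',[int(x) for x in g[196:226,316]])
E
```

```text
w5 left ang 52.057007 rms 0.00010359232 dist box 0.058396344973020375
w5 right ang 52.139828 rms 0.00014914248 dist box 0.04024619985538021
bottom ang 142.26056 0.0002772283 dist 0.025522106371559834 toolx 53.2212321011935
top ((316.4999694824219, 306.4999694824219), (46.99999237060547, 58.99999237060547), -0.0) [-0.001  -0.0008 -0.029 ] [0.0289 0.0185 0.0289]
row [103, 121, 140, 157, 165, 164, 154, 144, 138, 137, 133, 123, 111, 114, 128, 135, 135, 135, 134, 134, 135, 135, 133, 135, 133, 133, 132, 132, 132, 133, 133, 131, 131, 131, 130, 131, 130, 131, 129, 127, 126, 125, 125, 126, 124, 123, 123, 122, 120, 115, 111, 115, 122, 124, 123, 123, 131, 153, 174, 184, 186, 187, 187, 187, 187]
col [184, 182, 176, 164, 160, 166, 170, 173, 164, 137, 118, 119, 131, 134, 124, 113, 109, 108, 106, 106, 107, 107, 107, 107, 108, 106, 96, 69, 41, 27]
w6 left ang 52.120495 rms 7.902985e-05 dist box 0.05794633137253794
w6 right ang 52.190514 rms 0.00010381197 dist box 0.04006661841784174
bottom ang 141.73584 0.00027858355 dist 0.025291360317941443 toolx 53.06833346932502
top ((316.4999694824219, 306.9999694824219), (57.99999237060547, 46.99999237060547), 90.0) [-0.0012 -0.0008 -0.029 ] [0.0185 0.0285 0.02  ]
row [49, 49, 48, 50, 53, 69, 98, 116, 123, 123, 120, 111, 98, 100, 113, 121, 121, 121, 121, 121, 121, 122, 121, 120, 120, 119, 120, 119, 121, 121, 120, 120, 120, 118, 118, 118, 117, 117, 116, 115, 114, 113, 113, 112, 112, 112, 110, 110, 108, 102, 98, 105, 110, 113, 109, 105, 97, 83, 77, 78, 81, 87, 92, 95, 93]
col [39, 40, 41, 40, 37, 38, 41, 42, 60, 83, 96, 106, 120, 123, 112, 101, 97, 97, 97, 96, 98, 97, 96, 96, 96, 95, 85, 61, 35, 25]
```

>>> move_arm(
  plan=[
    {"delta_pos": [0.022,-0.001,0],"turn": [0,0,0.01],"fingers": 0.8},
    {"delta_pos": [0.0436,-0.0021,0.01],"turn": [0,0,0.017],"fingers": 0.8},
    {"delta_pos": [0.0436,-0.0021,0.03],"turn": [0,0,0.017],"fingers": 0.8},
    {"delta_pos": [0.0436,-0.0021,0.045],"turn": [0,0,0.017],"fingers": 0.8},
    {"delta_pos": [0.0436,-0.0021,0.053],"turn": [0,0,0.017],"fingers": 0.8},
    {"delta_pos": [0.0436,-0.0021,0.053],"turn": [0,0,0.017],"fingers": 0.8},
    {"delta_pos": [0.0436,-0.0021,0.053],"turn": [0,0,0.017],"fingers": 0.8},
    {"delta_pos": [0.0436,-0.0021,0.053],"turn": [0,0,0.017],"fingers": 0.8},
  ],
)

```text
clock: 8.38
position: [0.5313, -0.3307, 0.0623]
ee_rot: [0.898, 0.439, 0.0, 0.0]
ft_force: [-0.4, 0.7, -0.9]
grip_width: 0.333
grasp_force: 41.3
```

```bash
python3 - <<'E'
from h import *
import pickle
o=get_obs();c=camera('wrist');pickle.dump((o,c),open('w7.pkl','wb'))
cv2.imwrite('pics/w7.png',cv2.resize(c['color'][80:330,200:440,::-1],None,fx=2.4,fy=2.4))
Q=Rn.from_quat(o['ee_rot']).as_matrix();print(o['position'],Q[:,2],'toolx',np.degrees(np.arctan2(Q[1,0],Q[0,0])),o['ft_force'],'box in tool',Q.T@(np.array([.53,-.3311,.005])-o['position']))
# project the outline of the box onto picture for reference
a=np.radians(52.12);X=np.array([np.sin(a),-np.cos(a),0]);Y=np.array([np.cos(a),np.sin(a),0])
print((proj(c,[np.array([.53,-.3311,.005])+i*.015*X+j*.019*Y for i,j in((-1,1),(1,1),(1,-1),(-1,-1))],o)-[200,80])*2.4)
E
```

```text
[ 0.53125826 -0.33072303  0.06233677] [ 8.82221263e-04 -3.24674437e-04 -9.99999558e-01] toolx 52.12075866739445 [-0.37700768  0.67552669 -0.91179322] box in tool [-0.00108648 -0.00081305  0.05733576]
[[225.34891855 283.95500495]
 [333.46428834 284.03928901]
 [330.26745471 406.8863211 ]
 [228.27374427 406.80524032]]
```

View pics/w7.png

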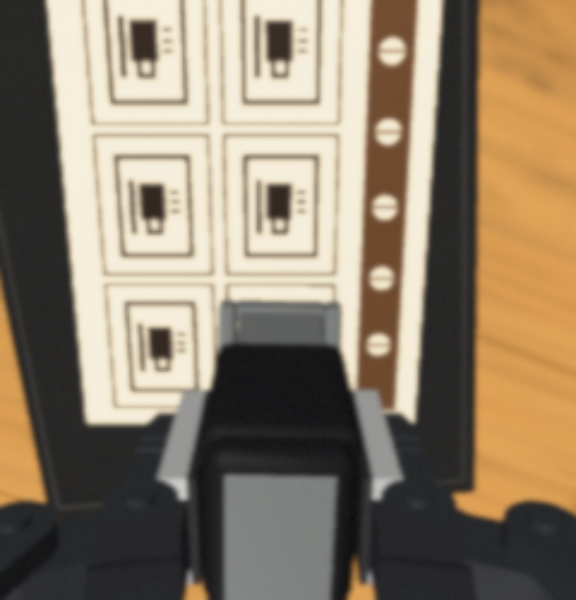

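Foot and box are centred on each other: outline 224–337, foot 221–340 in the crop, and square. Lowering to contact.

>>> move_arm(
  plan=[
    {"delta_pos": [-0.0004,0,0.004],"turn": [0,0,0],"fingers": 0.8},
    {"delta_pos": [-0.0004,0,0.008],"turn": [0,0,0],"fingers": 0.8},
    {"delta_pos": [-0.0004,0,0.011],"turn": [0,0,0],"fingers": 0.8},
    {"delta_pos": [-0.0004,0,0.013],"turn": [0,0,0],"fingers": 0.8},
    {"delta_pos": [-0.0004,0,0.014],"turn": [0,0,0],"fingers": 0.8},
    {"delta_pos": [-0.0004,0,0.014],"turn": [0,0,0],"fingers": 0.8},
    {"delta_pos": [-0.0004,0,0.014],"turn": [0,0,0],"fingers": 0.8},
  ],
)

```text
clock: 9.3
position: [0.5308, -0.3307, 0.0479]
ee_rot: [0.898, 0.439, 0.0, -0.0]
ft_force: [-1.2, 2.6, 3.5]
grip_width: 0.337
grasp_force: 41.9
```

>>> move_arm(
  plan=[
    {"delta_pos": [0,0,0.002],"turn": [0,0,0],"fingers": 0.8},
    {"delta_pos": [0,0,0.004],"turn": [0,0,0],"fingers": 0.8},
    {"delta_pos": [0,0,0.006],"turn": [0,0,0],"fingers": 0.8},
    {"delta_pos": [0,0,0.008],"turn": [0,0,0],"fingers": 0.8},
    {"delta_pos": [0,0,0.008],"turn": [0,0,0],"fingers": 0.8},
    {"delta_pos": [0,0,0.008],"turn": [0,0,0],"fingers": 0.8},
  ],
)

```text
clock: 10.05
position: [0.5309, -0.3308, 0.04]
ee_rot: [0.898, 0.439, 0.0, 0.0]
ft_force: [-1.6, 2.1, 8.1]
grip_width: 0.335
grasp_force: 42.4
```

>>> move_arm(
  plan=[
    {"delta_pos": [0,0,0.0008],"turn": [0,0,0],"fingers": 0.8},
    {"delta_pos": [0,0,0.0008],"turn": [0,0,0],"fingers": 0.8},
    {"delta_pos": [0,0,0.0008],"turn": [0,0,0],"fingers": 0.8},
    {"delta_pos": [0,0,0.0008],"turn": [0,0,0],"fingers": 0.8},
    {"delta_pos": [0,0,0.0008],"turn": [0,0,0],"fingers": 0.8},
    {"delta_pos": [0,0,0.0008],"turn": [0,0,0],"fingers": 0.8},
  ],
)

```text
clock: 10.8
position: [0.5309, -0.3308, 0.0393]
ee_rot: [0.898, 0.439, 0.0, 0.0]
ft_force: [-2.9, 2.7, 8.7]
grip_width: 0.334
grasp_force: 42.4
```

```bash
python3 - <<'E'
from h import *
o=get_obs();c=camera('wrist');o=get_obs()
cv2.imwrite('pics/w8.png',cv2.resize(c['color'][80:330,200:440,::-1],None,fx=2.4,fy=2.4))
Q=Rn.from_quat(o['ee_rot']).as_matrix();print(o['clock'],o['position'],o['ft_force'],Q[:,2],'box in tool',Q.T@(np.array([.53,-.3311,.005])-o['position']))
E
```

```text
10.85 [ 0.53089005 -0.3308077   0.03929689] [-2.16452897  2.66317147  9.60526947] [ 3.55038124e-04  1.26112884e-04 -9.99999929e-01] box in tool [-0.00078805 -0.00053009  0.03429654]
```

View pics/w8.png

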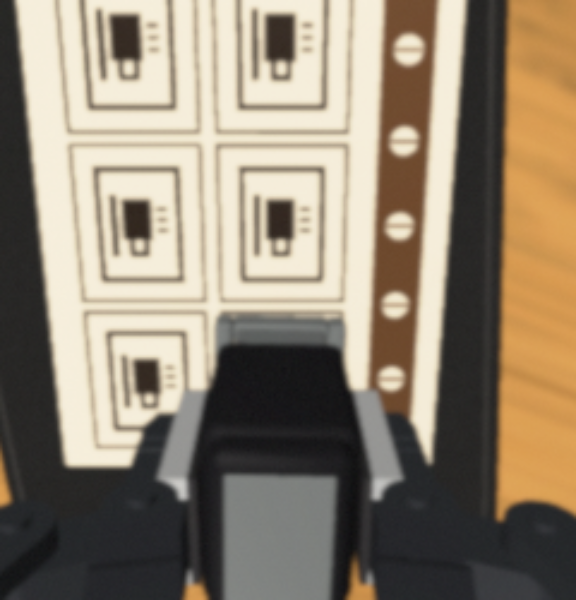

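The foot sits square over the box, with both centred at about 280 px in the crop. The push is about 10 N, so the rubber is bearing on the card. Handing in.

```bash
python3 -c "
from workcell import hand_in
print(hand_in())"
```

```text
the job is handed in; nothing more can be done
None
```

The medium stamp is upright and square in the middle of the empty box, still gripped and pressed with about 10 N so the rubber bears on the card; I handed the job in at about 11 s, and no verdict came back.

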